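# Steady the electrode stand on the lab bench

### The job

The electrode stand (the one whose rod carries a pen-shaped electrode, not the open ring) has its outrigger foot hanging clear of the bench. Turn that foot's wing knob clockwise, seen from above, until its rubber pad just touches the bench without jacking the stand up, then let go. Do not push the stand about, and leave the ring stand and its foot alone.

Things in the scene. Friction and masses are not known exactly. Their poses are not given: they have to be found in the camera images.
- probe_stand_foot (a joint): turn of the electrode stand's screw foot, rad; grows clockwise seen from above; pad and wing go down 10 mm per rad (steep quick thread). At 1.40 the pad just touches the bench; starts 0.2 to 0.7 (pad 12 to 7 mm clear); range 0 to 2.0. Turns stiffly (0.16 N m) and stays where it is left; beyond 1.40 it takes about 0.3 N m, as it lifts the stand's side.
- probe_stand_foot_wing (a point): middle of the electrode stand's black wing knob, an upright bar 46 mm long (own x), 12 mm thick (own y), 34 mm high (z up); turns and sinks with the screw; grip it from above across the thickness. 72 mm above the bench when the pad touches; the arm below it is 42 mm high. 130 mm from the middle of the loose white 4 kg base; a rod 242 mm tall stands 175 mm from the wing, a 75 mm beaker between.
- probe_stand_foot_pad (a point): centre of the underside of the electrode stand's black rubber pad, a disc 44 mm across and 9 mm thick, on the screw's axis, 72 mm straight below the wing point. The bench is at height 0.
- ring_stand_foot_wing_end (a point): a point near one end of the wing knob of the other stand, the ring stand, 20 mm from its screw's axis and 72 mm above the bench; that stand is alike but carries an open steel ring, and its foot is already down on the bench. To be left alone.

How it is judged:
By the outcome, as a careful person would: the job done as asked, in the order asked, and still so for the second after the job is handed in, with the robot touching nothing.
It also fails if it takes over 40 s, if anything falls off the work surface, if the arm or the gripper's body presses on something with over 40 N, if the wrist force passes 120 N, or if a joint passes its speed limit or range.

### The arm

A 6-joint arm with a two-finger parallel gripper is mounted at the origin on the work surface. World frame = base frame: x ahead of the robot, y to its left, z up, the work surface at z = 0. Lengths are in m, angles in rad, forces in N, time in s.
With the tool pointing down it reaches from about 0.425 to 0.95 m from the base axis. Payload 3.5 kg.
Tool frame: the origin (TCP) lies at the very end of the fingers, on their centre line; the grasp point (between the pads) lies ctrl.grip_point_offset behind it (ctrl.grip_point_offset is the distance from the TCP to the grasp point, in m); z points along the fingers, y is the direction in which the jaws open and shut (so a half turn about z gives the same grasp; the last joint's range is limited). The gripper opens to 85 mm and grips with 20 to 120 N. Pads are 22 mm wide; open, the fingers measure 114 mm over their backs; the gripper's body (76 mm by 85 mm) begins 54 mm behind the grasp point. The pads swing forward as they close: fully open they stand 13 mm farther back than shut.
Start: joints at [-1.448, 0.286, 1.577, -0, 1.279, -0.15], TCP at [0.182, -0.65, 0.231] pointing down, gripper open.
Joint ranges: [-2.77, 2.77], [-0.9, 2.22], [0.21, 2.48], [-1.53, 4.67], [0.24, 2.81], [-2.84, 2.84]. Speed limits (rad/s): [2.79, 2.79, 3.14, 3.14, 3.14, 3.14].

### API

Orientations are given as a unit quaternion [x, y, z, w].
In Python, from plant import telemetry, imaging, ticket, finder, ctrl gives the robot as it stands. The module is installed in compiled form; this text tells all that it offers.
- The arm moves only by the shell command python3 -m crank 'ROWS' [FORCE]. ROWS is JSON, a list of rows, each a list of 7 numbers: the shift along the tool's x, y, z scaled (see below), then the turn, a rotation vector about the tool's x, y, z scaled (see below), then the opening, from 0 (shut) to 1 (fully open). A call has 1 to 12 rows; each row is the pose to reach, as a shift and turn from the pose commanded when the call began, along the tool's axes at that moment; what a row does not reach only later rows make up. The controller multiplies each number of a shift by 0.15 m and each number of a turn by 90 degrees. A row lasts 1/10 s, in which the tool goes at most 50 mm and 8.59 degrees, less where a joint would pass 70% of its speed; a pose out of reach is approached as far as the arm can. A call with a number of a shift or a turn outside -1 to 1 is refused whole. A call with a gripper value outside its range is refused whole. The fingers move at their own pace and stop on an object; FORCE is the grip in N (left out, the last holds). Time passes only in rows, so rows that repeat a pose let the fingers close. It gives the time, the measured TCP pose, the force and the opening at its end, in the units of the state.
- telemetry.get_state(): the state, without advancing time (a new reading comes with each control period).
- imaging.read_camera(name): name is "side" or "top" or "wrist"; returns a dict with "pixels" (480x640x3 uint8, red, green, blue), "vfov" (degrees; the focal length in pixels is half the picture's height over the tangent of half this angle, whatever the lens; pixels are square), "cx", "cy" (the principal point, pixels), "rvec" (rotation vector, rad) and "tvec" (3), from world to camera coordinates, as OpenCV has them. Camera axes: x right, y down, z forward; pixel columns grow to the right and rows downward; lengths in m; the calibration is good to about 2 mm. A picture is of the moment at which its call begins. There is no depth.
- ticket.sign_off(): hands the job in, once; it reports no verdict.
Trained networks look in a picture, given as the dict that the camera call returned (one of the last four; its "shot" number tells which), for a name from the list of things; names that differ only in an ending like _2 or _b are one class to them, and where a whole thing is asked for, a point or a joint stands for the part that bears it (a point fixed in the world has none). Each returns a list of dicts, best first, with "confidence" (0 to 1); they miss things now and then, are a little off and sometimes report something else, mostly with a low value. They report only what shows in the picture. A call takes as long as a camera call.
- finder.masks_of(label, picture): "pixels" (480x640 bool, what is visible of it) and "extent" ([left, top, right, bottom] in pixels, round what is visible of it).
- finder.pinpoint(label, picture): "location" ([row, column] in pixels: a listed point, or the origin of a listed thing).
The state is a dict: "time": time; "qpos": joint angles; "dq": joint speeds; "joint_efforts": joint torques, N m; "eef_pos": TCP position; "tcp_rot": TCP orientation; "contact_force": force on the tool from outside, world axes, zero at the start; "wrist_torque": the same for the moment, N m; "opening": opening from 0.0 (shut) to 1.0 (fully open).
Only numpy, scipy, OpenCV 4.12 (cv2) and the standard library are available. Lean on these libraries where they do the work, as an engineer would, in place of code of your own. Each camera call takes 0.05 s, during which the arm holds its last target.

## Working session

There is one attempt and no reset: what is moved stays moved. The work goes in short steps, Python scripts to look and compute and a shell command to move; the robot and the scene stay as the last step left them, time stands still between calls to the robot, and variables do not carry over. Pictures are saved under pics/ and viewed, and the job is handed in when it is done.

```bash
mkdir -p pics; cat > h.py <<'E'
import numpy as np, cv2
from scipy.spatial.transform import Rotation as R
from plant import telemetry, imaging, ticket, finder, ctrl
def cam(n):
    p=imaging.read_camera(n); f=240/np.tan(np.radians(p['vfov'])/2)
    K=np.array([[f,0,p['cx']],[0,f,p['cy']],[0,0,1]]); Rm=cv2.Rodrigues(np.array(p['rvec'],float))[0]; t=np.array(p['tvec'],float)
    return p,K,Rm,t
def ray(c,rc):
    p,K,Rm,t=c; d=Rm.T@np.linalg.inv(K)@np.array([rc[1],rc[0],1.]); return -Rm.T@t,d
def atz(c,rc,z):
    o,d=ray(c,rc); return o+d*(z-o[2])/d[2]
def tri(cs,rcs):
    A=np.zeros((3,3));b=np.zeros(3)
    L=[]
    for c,rc in zip(cs,rcs):
        o,d=ray(c,rc); d=d/np.linalg.norm(d); P=np.eye(3)-np.outer(d,d);A+=P;b+=P@o;L.append((o,d))
    x=np.linalg.solve(A,b); return x,[float(np.linalg.norm(np.cross(x-o,d))) for o,d in L]
def proj(c,X):
    p,K,Rm,t=c; q=K@(Rm@np.array(X)+t); return q[:2]/q[2]
def save(c,n): cv2.imwrite('pics/'+n,np.ascontiguousarray(c[0]['pixels'][:,:,::-1]))
E
python3 - <<'E'
from h import *
s=telemetry.get_state(); print(s, ctrl.grip_point_offset)
for n in ['side','top','wrist']:
    c=cam(n); save(c,n+'0.png'); print(n,-c[2].T@c[3])
    for l in ['probe_stand_foot_wing','probe_stand_foot_pad','ring_stand_foot_wing_end']:
        print(l,[(np.round(d['location'],1),round(d['confidence'],2)) for d in finder.pinpoint(l,c[0])])
    print([ (d['extent'],round(d['confidence'],2)) for d in finder.masks_of('probe_stand_foot_wing',c[0])])
E
```

```text
{'time': 0.0, 'qpos': array([-1.44798242e+00,  2.87208539e-01,  1.57816464e+00, -9.78397947e-06,
        1.27859630e+00, -1.49971332e-01]), 'dq': array([-0.00209432,  0.00166391, -0.00015934, -0.00016892,  0.00102825,
       -0.00016947]), 'joint_efforts': array([ 1.43633668e-03, -4.05982876e+01, -2.92624587e+01, -9.67778033e-05,
        5.84724054e-03,  1.36266294e-06]), 'eef_pos': array([ 0.18181908, -0.6493749 ,  0.22992528]), 'tcp_rot': array([ 9.90712046e-01,  1.35971431e-01,  1.14540741e-05, -1.18836477e-03]), 'contact_force': array([-1.07893666, -0.4470842 , -0.69853505]), 'wrist_torque': array([-0.0187228 , -0.03576902, -0.03016404]), 'opening': 0.998102507131281} 0.0187
side [0.05742108 0.53740739 0.56856006]
probe_stand_foot_wing [(array([276.7, 215.3]), 0.76)]
probe_stand_foot_pad [(array([311.2, 220. ]), 0.6)]
ring_stand_foot_wing_end [(array([203.9, 389.3]), 0.73)]
[([200.6, 270.1, 232.0, 325.8], 0.97)]
top [ 0.41222267 -0.09897021  1.13880282]
probe_stand_foot_wing [(array([207.4, 231.8]), 0.92)]
probe_stand_foot_pad [(array([216.8, 237.2]), 0.61)]
ring_stand_foot_wing_end [(array([238.7, 434.4]), 0.65)]
[([217.1, 199.4, 250.5, 222.9], 0.66)]
wrist [ 0.25391171 -0.63064358  0.37358066]
probe_stand_foot_wing []
probe_stand_foot_pad []
ring_stand_foot_wing_end []
[]
```

View pics/side0.png

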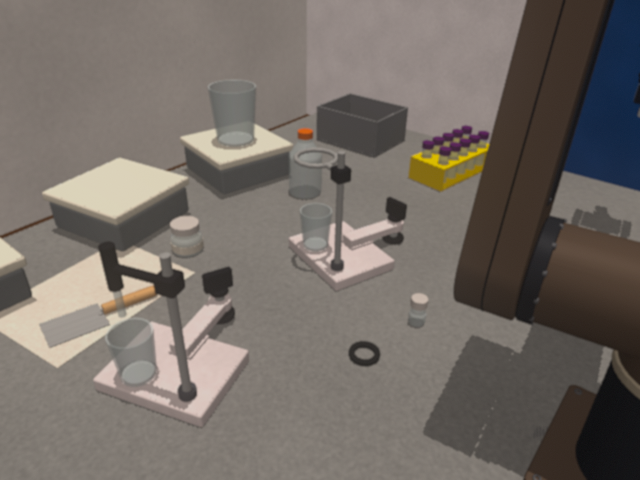

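View pics/top0.png

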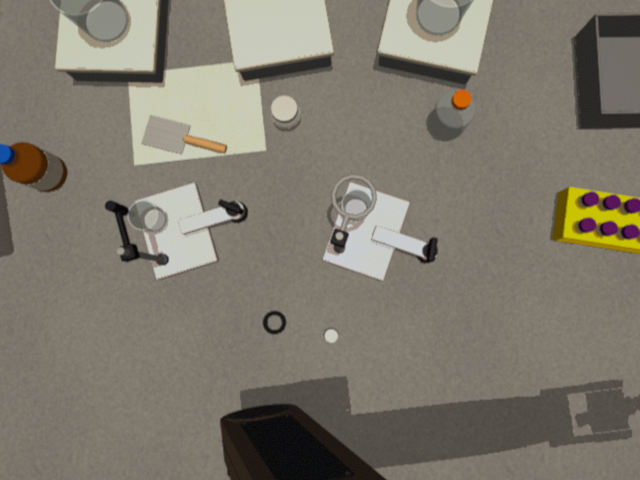

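```bash
python3 - <<'E'
from h import *
a=cam('side');b=cam('top')
print(tri([a,b],[[276.7,215.3],[207.4,231.8]]),tri([a,b],[[311.2,220],[216.8,237.2]]))
for z in(.07,.08): print(atz(a,[276.7,215.3],z),atz(b,[207.4,231.8],z))
print(atz(a,[204,389],.072),atz(b,[238.7,434.4],.072))
for c,n,u,v in((a,'sidecrop.png',216,295),(b,'topcrop.png',234,211)):
    im=c[0]['pixels'][v-50:v+50,u-65:u+65,::-1]; cv2.imwrite('pics/'+n,cv2.resize(np.ascontiguousarray(im),None,fx=6,fy=6,interpolation=cv2.INTER_CUBIC))
E
```

```text
(array([0.5833645 , 0.10757186, 0.08268184]), [0.002746795457693669, 0.002746795457693685]) (array([0.57540229, 0.10973703, 0.0197649 ]), [0.004656251966527612, 0.004656251966527711])
[0.59990132 0.09754152 0.07      ] [0.58326932 0.10816025 0.07      ]
[0.58902037 0.10636424 0.08      ] [0.58166897 0.10622228 0.08      ]
[ 0.51463572 -0.28243318  0.072     ] [ 0.51781912 -0.28349081  0.072     ]
```

The electrode stand is on the left: its wing is at about (276, 216) in the side view and (207, 232) in the top view. The ring stand is to its right.

View pics/topcrop.png

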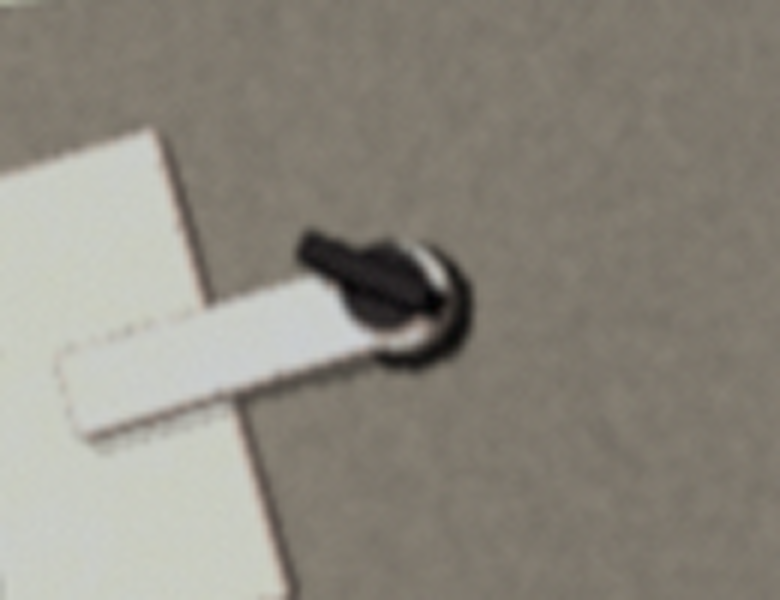

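View pics/sidecrop.png

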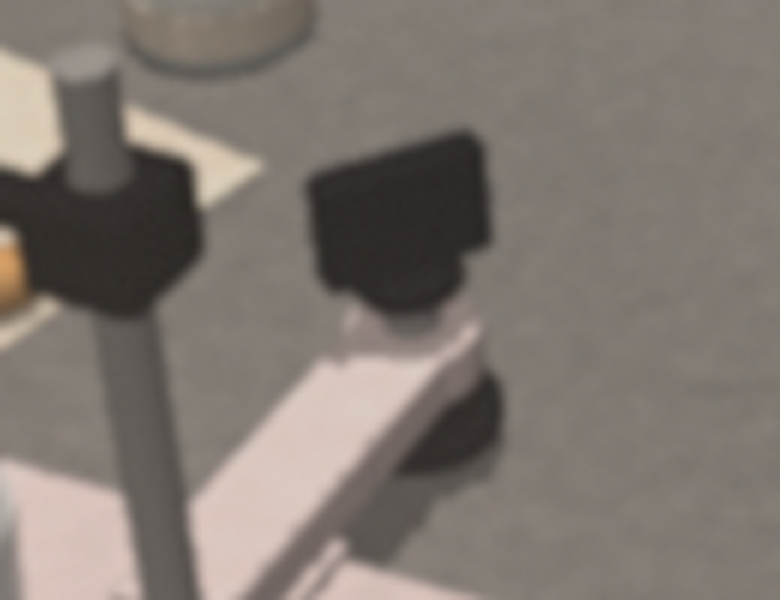

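```bash
python3 - <<'E'
from h import *
b=cam('top');a=cam('side')
P=atz(b,[201.5,220.7],.098);Q=atz(b,[211,241.5],.098);print(P,Q,np.linalg.norm(P-Q),np.degrees(np.arctan2(*(P-Q)[[1,0]])))
# side: top edge ends
f=lambda x,y:[245+y/6,151+x/6]
for z in (.095,.1,.105):
  P=atz(a,f(318,183),z);Q=atz(a,f(470,135),z);print(z,P,Q,np.linalg.norm(P-Q),np.degrees(np.arctan2(*(P-Q)[[1,0]])))
for n,l in (('p','probe_stand_foot_wing'),('r','ring_stand_foot_wing_end')):
  for c in (a,b):
    for d in finder.masks_of(l,c[0]):
      m=d['pixels'];print(l,d['confidence'],d['extent'],m.sum(),np.argwhere(m).mean(0),cv2.minAreaRect(np.argwhere(m).astype(np.float32)[:,::-1]))
u,v=418,240
im=b[0]['pixels'][v-50:v+50,u-65:u+65,::-1]; cv2.imwrite('pics/ringcrop.png',cv2.resize(np.ascontiguousarray(im),None,fx=6,fy=6,interpolation=cv2.INTER_CUBIC))
s=telemetry.get_state();print(R.from_quat(s['tcp_rot']).as_matrix())
E
```

```text
[0.59039492 0.12410414 0.098     ] [0.57166359 0.08414353 0.098     ] 0.04413290472669849 64.8854019451265
0.095 [0.58799832 0.12815771 0.095     ] [0.57391642 0.08973791 0.095     ] 0.040919196251114225 69.8707481340543
0.1 [0.58239631 0.1324787  0.1       ] [0.5684631  0.09446455 0.1       ] 0.04048715816254021 69.87074813405435
0.105 [0.57679431 0.13679969 0.105     ] [0.56300977 0.09919119 0.105     ] 0.0400551200739661 69.87074813405435
probe_stand_foot_wing 0.96 [200.7, 265.8, 235.8, 327.4] 946 [288.34038055 218.67758985] ((219.23997497558594, 296.1800231933594), (55.8614387512207, 30.68843650817871), 81.8698959350586)
probe_stand_foot_wing 0.89 [219.3, 198.7, 246.3, 220.3] 325 [209.61230769 233.40923077] ((234.0587615966797, 207.89279174804688), (30.05986976623535, 18.299285888671875), 50.52754211425781)
ring_stand_foot_wing_end 0.86 [382.8, 196.0, 404.4, 244.7] 583 [220.10291595 394.28816467] ((394.6307067871094, 221.3066864013672), (20.95099449157715, 46.72880554199219), 7.4958577156066895)
ring_stand_foot_wing_end 0.86 [418.1, 239.1, 437.1, 261.7] 276 [251.35869565 429.36594203] ((429.9000549316406, 250.70001220703125), (12.969193458557129, 27.280027389526367), 26.56505012512207)
[[ 9.63016902e-01  2.69440990e-01  1.26331028e-06]
 [ 2.69440990e-01 -9.63016901e-01  3.68591890e-05]
 [ 1.11479655e-05 -3.51556344e-05 -9.99999999e-01]]
```

View pics/ringcrop.png

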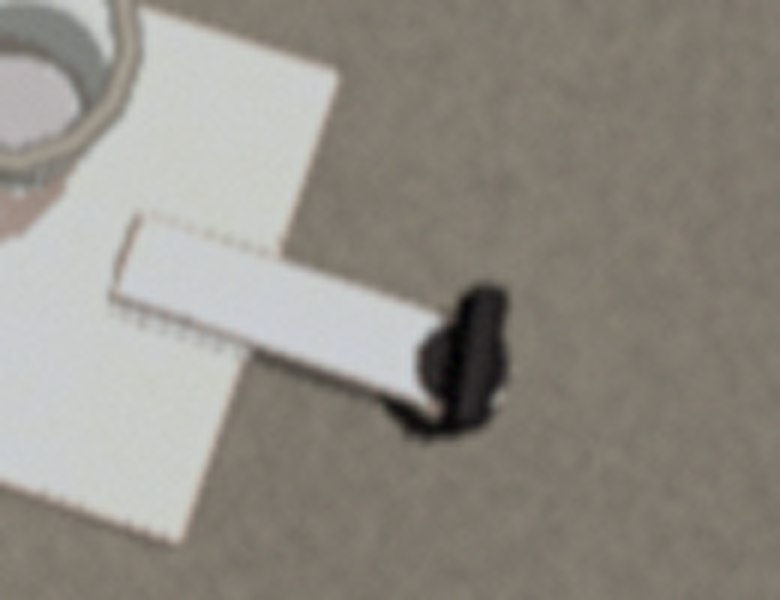

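```bash
python3 -m crank '[[0.95,-1,-1,0,0,0,1],[0.95,-1,-1,0,0,0,1],[0.95,-1,-1,0,0,0,1],[0.95,-1,-1,0,0,0,1],[0.95,-1,-1,0,0,0,1],[0.95,-1,-1,0,0,0,1]]' 40
```

```text
time: 1.75
eef_pos: [0.281, -0.4654, 0.3877]
tcp_rot: [0.99, 0.138, 0.002, 0.005]
contact_force: [0.1, -0.4, 1.7]
opening: 1.001
```

```bash
python3 -m crank '[[0.95,-1,0,0,0,0,1],[0.95,-1,0,0,0,0,1],[0.95,-1,0,0,0,0,1],[0.95,-1,0,0,0,0,1],[0.95,-1,0,0,0,0,1]]'; python3 -m crank '[[0.95,-1,0,0,0,0,1],[0.95,-1,0,0,0,0,1],[0.95,-1,0,0,0,0,1],[0.95,-1,0,0,0,0,1],[0.95,-1,0,0,0,0,1]]'; python3 -m crank '[[0.8,-0.8,0,0,0,0,1],[0.8,-0.8,0,0,0,0,1],[0.8,-0.8,0,0,0,0,1],[0.8,-0.8,0,0,0,0,1],[0.8,-0.8,0,0,0,0,1]]'; python3 -c "
from h import *
s=telemetry.get_state();print(s['qpos'],s['eef_pos'],R.from_quat(s['tcp_rot']).as_matrix())"
```

```text
time: 2.25
eef_pos: [0.3769, -0.281, 0.381]
tcp_rot: [0.99, 0.139, 0.0, -0.0]
contact_force: [-0.7, -0.4, -0.8]
opening: 1.003
time: 2.75
eef_pos: [0.4737, -0.0986, 0.3805]
tcp_rot: [0.99, 0.139, -0.0, -0.001]
contact_force: [-0.8, -0.4, 0.2]
opening: 1.003
time: 3.25
eef_pos: [0.5566, 0.0469, 0.3798]
tcp_rot: [0.991, 0.137, -0.001, -0.0]
contact_force: [-0.6, 0.5, 0.5]
opening: 1.003
[-9.73089316e-02 -4.60972594e-02  1.67489811e+00 -4.87075743e-04
  1.51491445e+00  1.19851658e+00] [0.55659204 0.04692481 0.37977567] [[ 9.62423269e-01  2.71545182e-01 -2.15985108e-03]
 [ 2.71545228e-01 -9.62425640e-01 -2.77788291e-04]
 [-2.15412813e-03 -3.19147340e-04 -9.99997629e-01]]
```

```bash
python3 -m crank '[[0.27,-0.33,0.6,0,0,-0.56,1],[0.27,-0.33,0.6,0,0,-0.56,1],[0.27,-0.33,0.6,0,0,-0.56,1],[0.27,-0.33,0.6,0,0,-0.56,1],[0.27,-0.33,0.6,0,0,-0.56,1],[0.27,-0.33,0.6,0,0,-0.56,1],[0.27,-0.33,0.6,0,0,-0.56,1],[0.27,-0.33,0.6,0,0,-0.56,1]]'; python3 - <<'E'
from h import *
w=cam('wrist');save(w,'w1.png')
b=cam('top');save(b,'t1.png');a=cam('side');save(a,'s1.png')
s=telemetry.get_state();print(s['qpos'],s['eef_pos'],R.from_quat(s['tcp_rot']).as_matrix())
L=[]
for c in (w,b,a):
  d=finder.pinpoint('probe_stand_foot_wing',c[0]); print([(x['location'],x['confidence']) for x in d])
  if d: L.append((c,d[0]['location'])); print(atz(c,d[0]['location'],.08))
  print([(x['location'],x['confidence']) for x in finder.pinpoint('probe_stand_foot_pad',c[0])])
  for d in finder.masks_of('probe_stand_foot_wing',c[0])[:1]:
      m=d['pixels'];print(d['extent'],m.sum())
print(tri(*zip(*L)))
E
```

```text
time: 4.05
eef_pos: [0.5813, 0.1032, 0.291]
tcp_rot: [0.84, 0.543, -0.0, 0.0]
contact_force: [-0.0, 0.5, -0.0]
opening: 0.998
[ 5.74292882e-03  6.07202676e-02  1.72448261e+00 -2.40800020e-04
  1.35653276e+00  4.26519426e-01] [0.58126655 0.10418121 0.29124583] [[ 4.08422571e-01  9.12792958e-01 -1.41625259e-04]
 [ 9.12792928e-01 -4.08422594e-01 -2.36110936e-04]
 [-2.73363355e-04 -3.28414996e-05 -9.99999962e-01]]
[([199.8, 319.5], 0.79)]
[0.58288568 0.10891441 0.08      ]
[([192.3, 321.0], 0.73)]
[305.4, 172.7, 338.4, 225.5] 918
[([207.8, 230.6], 0.74)]
[0.5809126  0.10854735 0.08      ]
[([213.2, 236.1], 0.71)]
[216.3, 202.3, 247.0, 220.3] 345
[([282.7, 217.8], 0.94)]
[0.5746204  0.11451982 0.08      ]
[([313.7, 221.8], 0.63)]
[202.2, 269.0, 236.2, 326.8] 976
(array([0.58197714, 0.10878165, 0.07365698]), [0.001039276667366735, 0.000993541625434337, 0.00044151755710349267])
```

View pics/w1.png

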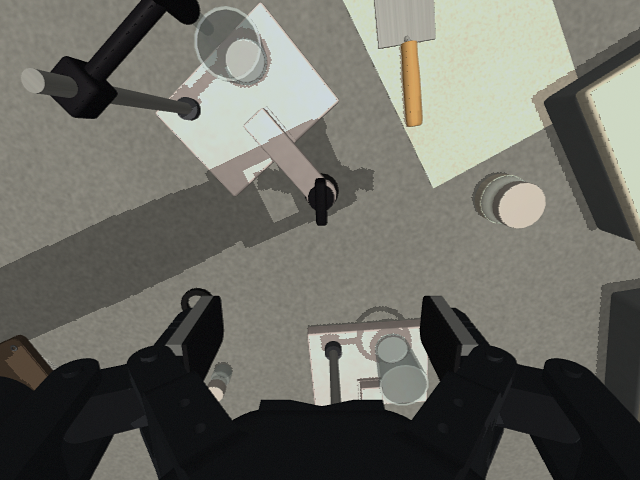

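View pics/s1.png

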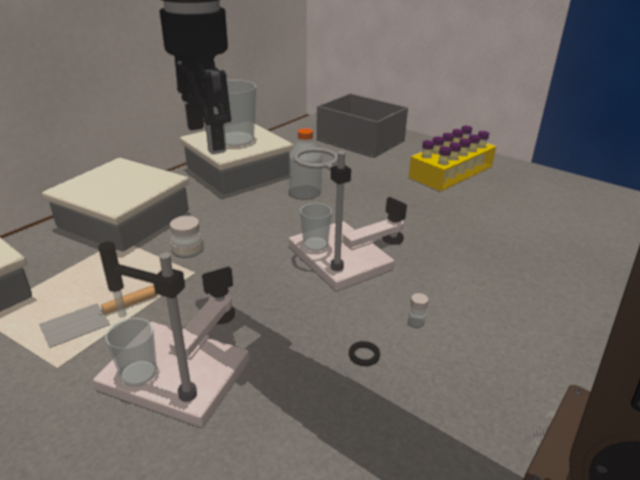

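```bash
python3 -m crank '[[0.028,0,1,0,0,0,1],[0.028,0,1,0,0,0,1],[0.028,0,1,0,0,0,1],[0.028,0,1,0,0,0,1],[0.028,0,1,0,0,0,1]]' && python3 - <<'E'
from h import *
w=cam('wrist');save(w,'w2.png')
a=cam('side');save(a,'s2.png')
s=telemetry.get_state();print(s['eef_pos'])
for c in (w,a):
  d=finder.pinpoint('probe_stand_foot_wing',c[0]); print([(x['location'],x['confidence']) for x in d])
E
```

```text
time: 5.15
eef_pos: [0.5828, 0.1089, 0.1414]
tcp_rot: [0.838, 0.545, -0.001, -0.0]
contact_force: [-0.5, 0.1, 1.5]
opening: 1.002
[0.58536183 0.10889422 0.14519532]
[([253.6, 321.8], 0.83)]
[([281.2, 219.1], 0.68)]
```

View pics/w2.png

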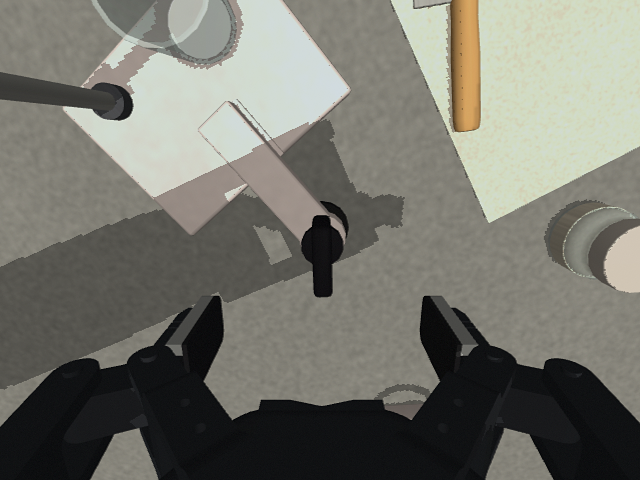

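View pics/s2.png

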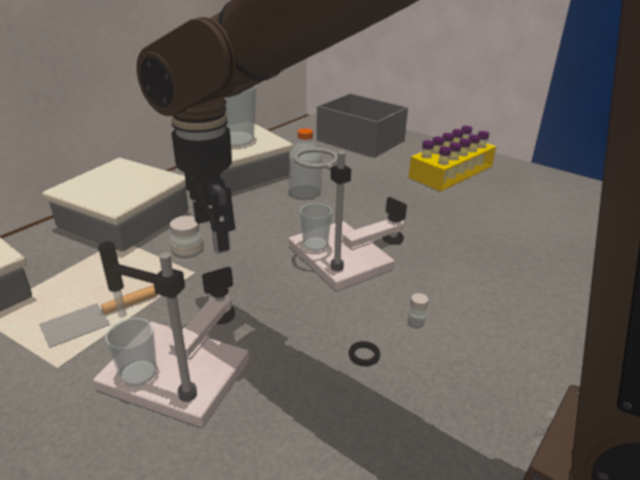

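```bash
python3 - <<'E'
from h import *
w=cam('wrist')
p=w[0]['pixels']
s=telemetry.get_state();print(s['eef_pos'])
M=R.from_quat(s['tcp_rot']).as_matrix()
for z in (.09,.095,.1):
  A=atz(w,[216,321],z);B=atz(w,[296.5,323],z);m=(A+B)/2;print(z,np.linalg.norm(A-B),m,np.degrees(np.arctan2(*(A-B)[[1,0]])),M.T@(m-s['eef_pos']),np.degrees(np.arctan2(M[1,0],M[0,0])))
im=p[190:330,250:400,::-1]; cv2.imwrite('pics/w2c.png',cv2.resize(np.ascontiguousarray(im),None,fx=4,fy=4,interpolation=cv2.INTER_CUBIC))
E
```

```text
[0.58504245 0.1088407  0.14499687]
0.09 0.05346620412821203 [0.58659003 0.10780148 0.09      ] 67.36701919993784 [-0.00046338  0.00152607  0.05500533] 66.02826153026868
0.095 0.05211575373646337 [0.5873035  0.10953272 0.095     ] 67.36701919993786 [0.00142137 0.0015028  0.05000999] 66.02826153026868
0.1 0.050765303344714775 [0.58801697 0.11126397 0.1       ] 67.36701919993776 [0.00330611 0.00147952 0.04501465] 66.02826153026868
```

View pics/w2c.png

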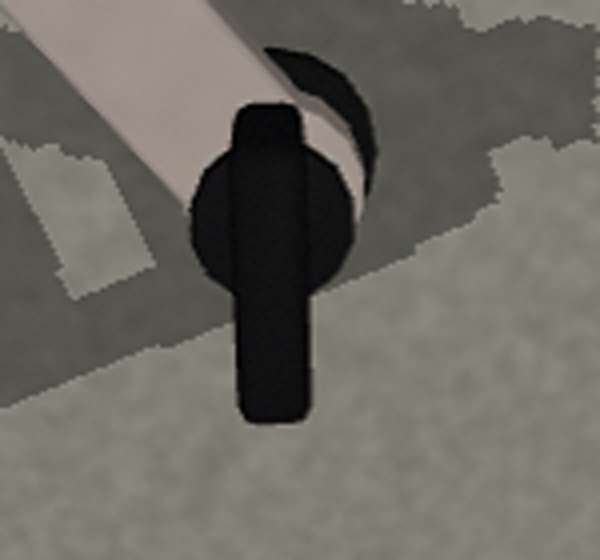

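```bash
python3 -m crank '[[0,0.007,0.54,0,0,-0.01,1],[0,0.007,0.54,0,0,-0.01,1],[0,0.007,0.54,0,0,-0.01,1],[0,0.007,0.54,0,0,-0.01,1]]' 40; python3 - <<'E'
from h import *
w=cam('wrist');save(w,'w3.png')
s=telemetry.get_state();print(s['eef_pos'],s['contact_force'],s['wrist_torque'])
E
```

```text
time: 5.8
eef_pos: [0.5848, 0.1084, 0.0617]
tcp_rot: [0.834, 0.551, 0.001, 0.0]
contact_force: [0.5, 0.4, -0.3]
opening: 1.0
[0.58578014 0.10845279 0.0629704 ] [ 0.3264616  -0.35351616 -0.10762013] [0.02701444 0.01239535 0.0065423 ]
```

View pics/w3.png

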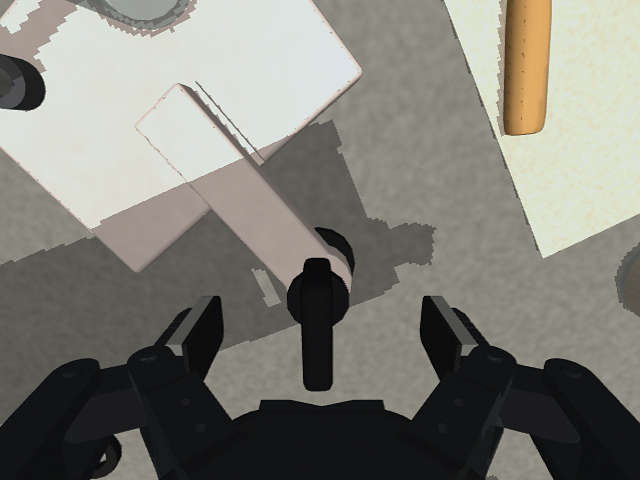

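```bash
python3 - <<'E'
from h import *
w=cam('wrist');s=telemetry.get_state();M=R.from_quat(s['tcp_rot']).as_matrix();e=s['eef_pos']
for k in (0,-.0187,-.035): print(k,proj(w,e+M[:,2]*k), e+M[:,2]*k)
print(atz(w,[259,317],.098),atz(w,[389,317],.098),e)
for d in finder.pinpoint('probe_stand_foot_wing',w[0]): print(d, atz(w,d['location'],.081))
E
```

```text
0 [320.7573284  298.68049978] [0.58618942 0.10847459 0.06352032]
-0.0187 [320.72362575 320.01923537] [0.58608834 0.1084729  0.08222005]
-0.035 [320.68630825 343.64670634] [0.58600023 0.10847143 0.09851981]
[0.59776855 0.13918886 0.098     ] [0.57660992 0.09010349 0.098     ] [0.58618942 0.10847459 0.06352032]
```

```bash
python3 -m crank '[[0.013,-0.01,0,0,0,0,1],[0.013,-0.01,0,0,0,0,0.5],[0.013,-0.01,0,0,0,0,0.3],[0.013,-0.01,0,0,0,0,0.2],[0.013,-0.01,0,0,0,0,0.1],[0.013,-0.01,0,0,0,0,0],[0.013,-0.01,0,0,0,0,0],[0.013,-0.01,0,0,0,0,0],[0.013,-0.01,0,0,0,0,0],[0.013,-0.01,0,0,0,0,0]]' 40; python3 - <<'E'
from h import *
for i in range(3):
  w=cam('wrist')
  s=telemetry.get_state();print(s['eef_pos'],s['contact_force'],s['wrist_torque'],s['opening'])
save(w,'w4.png')
E
```

```text
time: 6.95
eef_pos: [0.5841, 0.1101, 0.0623]
tcp_rot: [0.834, 0.551, -0.0, 0.001]
contact_force: [-2.6, -2.6, 8.6]
opening: 0.137
[0.58405515 0.11014004 0.06233797] [-2.27575144 -2.20101332  9.38586158] [-0.40026871  0.61460171 -0.13597767] 0.1319285168963773
[0.58405421 0.11014242 0.06234354] [-1.18040461 -1.18321199  7.16586624] [-0.35471624  0.58100009 -0.14531592] 0.13559266729678518
[0.58406874 0.11012447 0.06235465] [-2.24217857 -2.73740423  8.4206348 ] [-0.35899317  0.62900182 -0.20425078] 0.13270041354100584
```

View pics/w4.png

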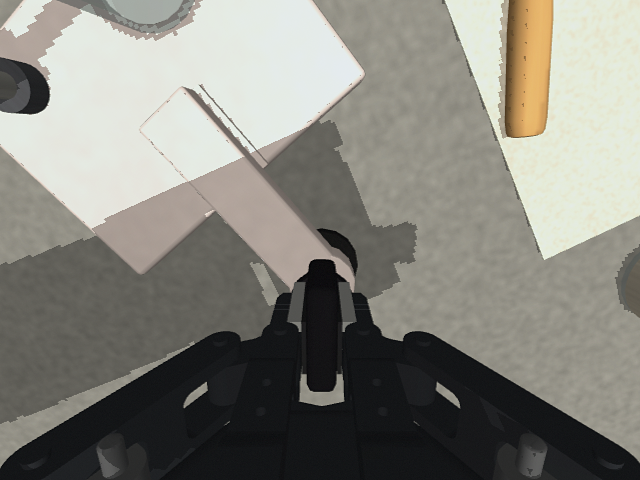

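```bash
cat > st.py <<'E'
from h import *
s=[telemetry.get_state()]
M=R.from_quat(s[0]['tcp_rot']).as_matrix()
print(s[0]['eef_pos'],'psi',np.degrees(np.arctan2(M[1,0],M[0,0])),'F',s[0]['contact_force'].round(2),'T',s[0]['wrist_torque'].round(3),'tau6',s[0]['joint_efforts'][5].round(3),'op',s[0]['opening'],'t',s[0]['time'])
E
python3 st.py
python3 -m crank '[[0,0,0.005,0,0,0.05,0],[0,0,0.01,0,0,0.1,0],[0,0,0.0155,0,0,0.15,0],[0,0,0.021,0,0,0.2,0],[0,0,0.021,0,0,0.2,0]]'; python3 st.py; python3 -m crank '[[0,0,0,0,0,0,0]]';python3 st.py
```

```text
[0.58406874 0.11012447 0.06235465] psi 66.89452859525248 F [-2.24 -2.74  8.42] T [-0.359  0.629 -0.204] tau6 -0.161 op 0.13270041354100584 t 7.1
time: 7.6
eef_pos: [0.5845, 0.1099, 0.0591]
tcp_rot: [0.911, 0.413, 0.0, 0.001]
contact_force: [-0.8, -2.9, 7.7]
opening: 0.133
[0.58448226 0.10988318 0.05914527] psi 48.8264675515898 F [-0.83 -2.95  7.67] T [-0.457  0.465 -0.239] tau6 -0.087 op 0.13334893673156722 t 7.6
time: 7.7
eef_pos: [0.5845, 0.1099, 0.0592]
tcp_rot: [0.91, 0.414, 0.0, 0.001]
contact_force: [-0.7, -3.5, 7.6]
opening: 0.133
[0.58451572 0.10989664 0.05921614] psi 48.86889257889742 F [-0.74 -3.54  7.64] T [-0.399  0.418 -0.237] tau6 -0.235 op 0.13334595344991956 t 7.7
```

```bash
python3 - <<'E'
from h import *
w=cam('wrist');save(w,'w5.png')
a=cam('side');save(a,'s5.png')
im=a[0]['pixels'][200:380,130:330,::-1]; cv2.imwrite('pics/s5c.png',cv2.resize(np.ascontiguousarray(im),None,fx=3,fy=3,interpolation=cv2.INTER_CUBIC))
for d in finder.pinpoint('probe_stand_foot_pad',a[0]): print(d)
E
```

```text
{'location': [315.5, 221.0], 'confidence': 0.63}
```

View pics/w5.png

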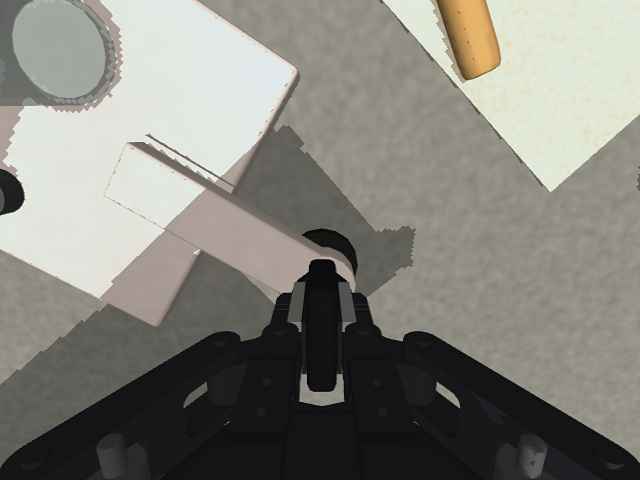

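View pics/s5c.png

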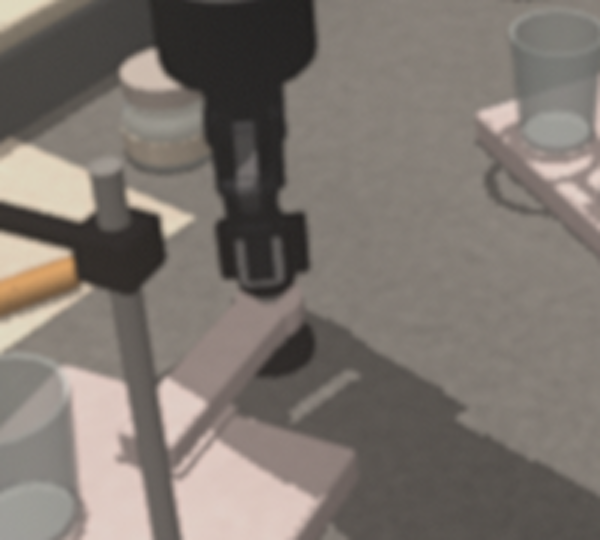

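```bash

python3 -m crank '[[0,0,0.005,0,0,0.05,0]]' >/dev/null; python3 st.py; python3 -m crank '[[0,0,0.005,0,0,0.05,0]]'>/dev/null;python3 st.py
python3 -m crank '[[0,0,0.0055,0,0,0.05,0]]' >/dev/null; python3 st.py;  python3 -m crank '[[0,0,0,0,0,0,0]]'>/dev/null;python3 st.py
python3 - <<'E'
from h import *
a=cam('side')
im=a[0]['pixels'][270:340,180:260,::-1]; cv2.imwrite('pics/s6c.png',cv2.resize(np.ascontiguousarray(im),None,fx=8,fy=8,interpolation=cv2.INTER_CUBIC))
E
```

```text
[0.58458554 0.10980432 0.05847445] psi 44.35608049214616 F [-1.06 -3.32  5.41] T [-0.456  0.374  0.1  ] tau6 -0.486 op 0.1371733984217841 t 7.95
[0.58467385 0.10972463 0.05769206] psi 39.79609991034209 F [ 1.15 -4.4   6.36] T [-0.505  0.337  0.087] tau6 -0.319 op 0.134564980011766 t 8.05
[0.58476318 0.10961525 0.05689027] psi 35.29589294523921 F [-0.04 -3.09  6.98] T [-0.515  0.411  0.134] tau6 -0.314 op 0.13417001504313752 t 8.15
[0.58480032 0.10961182 0.05684548] psi 35.330214073413174 F [-0.12 -5.15  6.79] T [-0.512  0.364 -0.218] tau6 -0.078 op 0.13802902476265702 t 8.25
```

View pics/s6c.png

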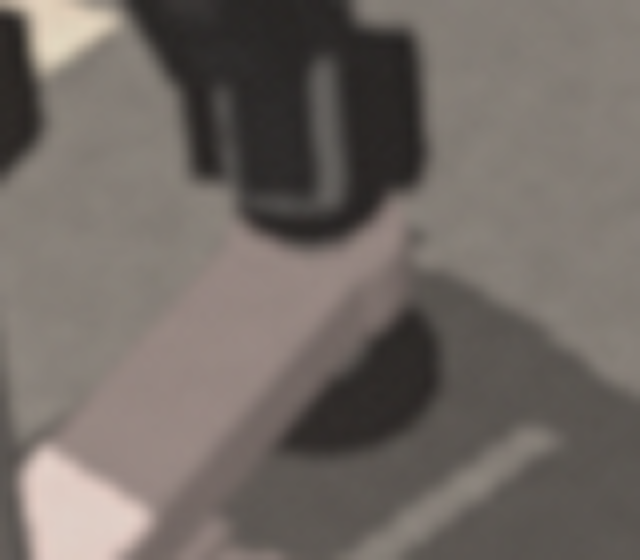

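```bash

for i in 1 ; do python3 -m crank '[[0,0,0.004,0,0,0.04,0]]' >/dev/null; python3 st.py; python3 -m crank '[[0,0,0.004,0,0,0.04,0]]'>/dev/null;python3 st.py
python3 -m crank '[[0,0,0.0045,0,0,0.04,0]]' >/dev/null; python3 st.py;  python3 -m crank '[[0,0,0.003,0,0,0.03,0]]'>/dev/null;python3 st.py; python3 -m crank '[[0,0,0,0,0,0,0]]'>/dev/null;python3 st.py; done
python3 - <<'E'
from h import *
a=cam('side')
im=a[0]['pixels'][270:340,180:260,::-1]; cv2.imwrite('pics/s7c.png',cv2.resize(np.ascontiguousarray(im),None,fx=8,fy=8,interpolation=cv2.INTER_CUBIC))
E
```

```text
[0.58482089 0.10952744 0.0562652 ] psi 31.782279977839814 F [ 0.44 -3.6   6.3 ] T [-0.477  0.289  0.134] tau6 -0.359 op 0.13208892448846324 t 8.4
[0.58488374 0.10944269 0.05565063] psi 28.134427056405965 F [-0.07 -4.78  5.28] T [-0.514  0.28   0.125] tau6 -0.231 op 0.1312841722704355 t 8.5
[0.58505076 0.10932485 0.05546163] psi 24.612154536581645 F [-2.39 -4.17 11.02] T [-0.524  0.613  0.491] tau6 0.158 op 0.1276319670353662 t 8.6
[0.5850867  0.10937116 0.05549955] psi 21.98335986182446 F [-2.69 -3.55 12.8 ] T [-0.596  0.666  0.492] tau6 0.275 op 0.13129528374453506 t 8.7
[0.58505689 0.10942694 0.055491  ] psi 22.027385255989 F [-1.72 -4.53 10.52] T [-0.708  0.565  0.21 ] tau6 0.319 op 0.13541729607937655 t 8.8
```

View pics/s7c.png

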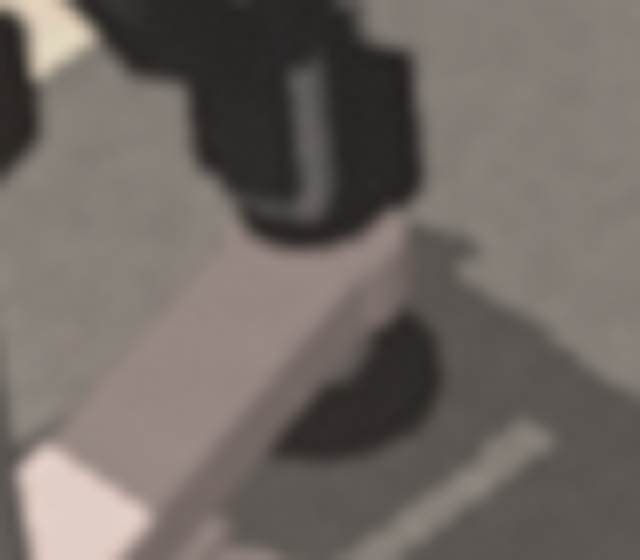

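```bash

python3 -m crank '[[0,0,-0.005,0,0,-0.05,0],[0,0,-0.011,0,0,-0.105,0]]' >/dev/null; python3 st.py;python3 -m crank '[[0,0,0,0,0,0,0]]'>/dev/null;python3 st.py
python3 -m crank '[[0,0,0.0015,0,0,0.015,0]]' >/dev/null; python3 st.py
python3 -m crank '[[0,0,0.0015,0,0,0.015,0]]' >/dev/null; python3 st.py
python3 -m crank '[[0,0,0.001,0,0,0.01,0]]' >/dev/null; python3 st.py
```

```text
[0.58497597 0.10954299 0.05619149] psi 31.507972251176962 F [ 0.55 -2.7   6.67] T [-0.475  0.267 -0.269] tau6 0.24 op 0.13627083599715398 t 9.05
[0.58495931 0.10955386 0.05625131] psi 31.472503370187617 F [-0.38 -3.5   6.11] T [-0.471  0.24   0.124] tau6 -0.075 op 0.13191512988722523 t 9.15
[0.58498211 0.10950987 0.05598774] psi 30.039583474424642 F [ 0.69 -4.71  6.02] T [-0.533  0.267  0.144] tau6 -0.088 op 0.13213706992130766 t 9.25
[0.58498963 0.10947821 0.05574187] psi 28.67539655382473 F [ 0.18 -3.83  6.05] T [-0.49   0.23   0.116] tau6 -0.027 op 0.13339959275519594 t 9.35
[0.58500128 0.10945355 0.05558732] psi 27.78507350345189 F [ 0.73 -4.83  6.32] T [-0.52   0.187  0.066] tau6 0.034 op 0.13291631616441518 t 9.45
```

```bash

python3 -m crank '[[0,0,0.0005,0,0,0.006,0]]' >/dev/null; python3 st.py
python3 -m crank '[[0,0,0.0005,0,0,0.006,0]]' >/dev/null; python3 st.py
```

```text
[0.58500744 0.10943698 0.05552411] psi 27.265122038161792 F [ 0.24 -3.82  5.81] T [-0.493  0.229  0.162] tau6 0.103 op 0.1336251333755009 t 9.55
[0.58501929 0.10938783 0.05551241] psi 26.754857042795006 F [ 0.66 -4.74  5.67] T [-0.464  0.237  0.2  ] tau6 0.187 op 0.1371484739868396 t 9.65
```

```bash

python3 -m crank '[[0,0,0.0005,0,0,0.006,0]]' >/dev/null; python3 st.py
python3 -m crank '[[0,0,0,0,0,0,0]]' >/dev/null; python3 st.py
```

```text
[0.58503994 0.10934372 0.05551451] psi 26.243587182624044 F [ 0.83 -5.44  6.73] T [-0.473  0.335  0.359] tau6 0.282 op 0.1309038959140991 t 9.75
[0.58505834 0.10936347 0.05553396] psi 26.259771287849425 F [ 0.15 -4.58  6.61] T [-0.494  0.238  0.298] tau6 0.278 op 0.12891214041670557 t 9.85
```

```bash

python3 -m crank '[[0,0,0,0,0,0,0],[0,0,0,0,0,0,0]]' 20; python3 st.py
python3 -m crank '[[0,0,0,0,0,0,0.2],[0,0,0,0,0,0,0.35],[0,0,0,0,0,0,0.6],[0,0,0,0,0,0,1],[0,0,0,0,0,0,1],[0,0,0,0,0,0,1]]'; python3 st.py
python3 - <<'E'
from h import *
w=cam('wrist');save(w,'w8.png');a=cam('side');save(a,'s8.png')
E
```

```text
time: 10.05
eef_pos: [0.585, 0.1094, 0.0555]
tcp_rot: [0.974, 0.227, 0.001, 0.002]
contact_force: [1.1, -5.2, 7.0]
opening: 0.135
[0.58504875 0.10936043 0.05549988] psi 26.258163455849175 F [ 1.14 -5.16  7.04] T [-0.555  0.31   0.265] tau6 0.259 op 0.13548575911393346 t 10.05
time: 10.65
eef_pos: [0.5827, 0.1109, 0.0527]
tcp_rot: [0.974, 0.226, -0.001, -0.0]
contact_force: [-0.1, 0.1, 0.6]
opening: 0.992
[0.58274462 0.11092033 0.05273655] psi 26.166757829145403 F [-0.12  0.06  0.65] T [-0.04   0.004 -0.002] tau6 0.0 op 0.9921089306414633 t 10.65
```

View pics/w8.png

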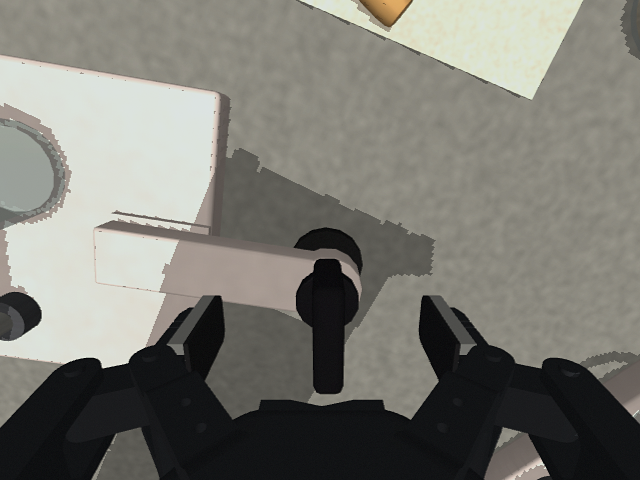

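```bash

python3 -m crank '[[0,0,-0.2,0,0,0,1],[0,0,-0.5,0,0,0,1],[0,0,-0.8,0,0,0,1],[0,0,-1,0,0,0,1],[0,0,-1,0,0,0,1]]'; 
python3 - <<'E'
from h import *
w=cam('wrist');save(w,'w9.png');a=cam('side');save(a,'s9.png');b=cam('top')
for c in(a,b):print([(d['location'],d['confidence']) for d in finder.pinpoint('probe_stand_foot_wing',c[0])],[(d['location'],d['confidence']) for d in finder.pinpoint('probe_stand_foot_pad',c[0])])
im=a[0]['pixels'][240:345,150:270,::-1]; cv2.imwrite('pics/s9c.png',cv2.resize(np.ascontiguousarray(im),None,fx=5,fy=5,interpolation=cv2.INTER_CUBIC))
# base-move check in side view
old=cv2.imread('pics/s1.png').astype(int); new=cv2.imread('pics/s9.png').astype(int)
d=np.abs(old-new).sum(2); cv2.imwrite('pics/d9.png',np.clip(d*2,0,255).astype(np.uint8))
E
python3 st.py
```

```text
time: 11.25
eef_pos: [0.5866, 0.111, 0.2102]
tcp_rot: [0.974, 0.226, 0.006, 0.001]
contact_force: [0.8, 0.4, 0.7]
opening: 1.002
[([283.5, 215.6], 0.7)] [([318.8, 219.8], 0.88)]
[([208.2, 232.3], 0.59)] [([215.8, 236.0], 0.79)]
[0.58226465 0.11073648 0.20117253] psi 26.157636665843516 F [ 0.32  0.65 -0.14] T [ 0.022  0.084 -0.045] tau6 0.0 op 0.998363449537418 t 11.6
```

View pics/w9.png

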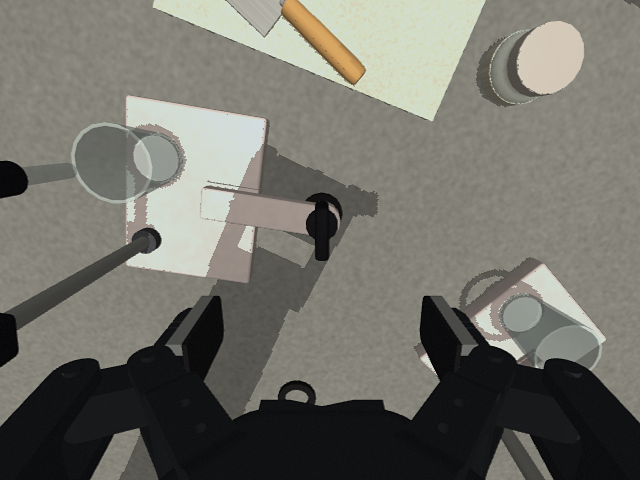

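View pics/s9c.png

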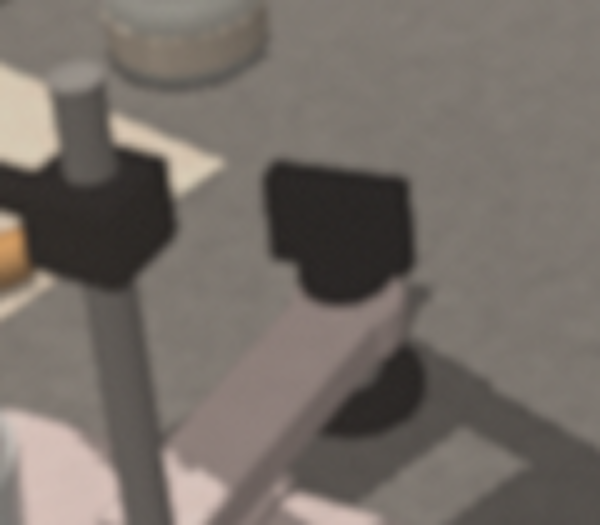

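View pics/d9.png

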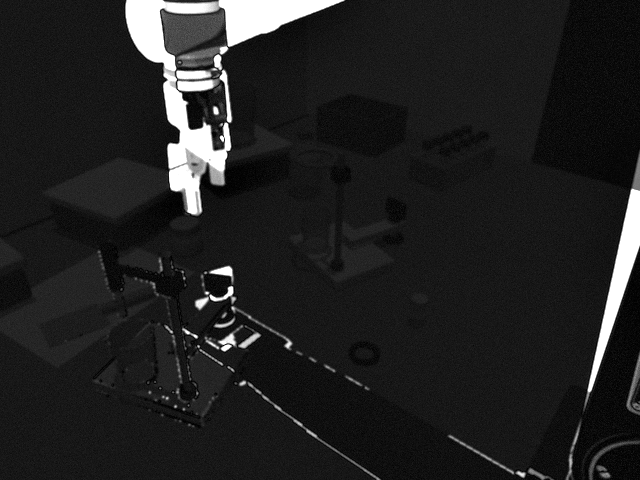

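```bash
python3 - <<'E'
import cv2,numpy as np
g=lambda n:cv2.cvtColor(cv2.imread(n),cv2.COLOR_BGR2GRAY).astype(np.float32)
for r in((235,330,90,190),(340,420,90,240),(150,280,285,410)):
  A=g('pics/s0.png' if 0 else 'pics/s1.png')[r[0]:r[1],r[2]:r[3]];B=g('pics/s9.png')[r[0]:r[1],r[2]:r[3]]
  print(cv2.phaseCorrelate(A,B,cv2.createHanningWindow(A.shape[::-1],cv2.CV_32F)))
from plant import ticket; print(ticket.sign_off())
E
```

```text
((0.2050196799441224, -0.07114117825589972), 0.9066555496056875)
((0.11966971777206936, -0.045286251127173216), 0.9139167260328929)
((0.5626043727777912, 0.5313681577417668), 0.8760395046657986)
the job is handed in; nothing more can be done
None
```

The electrode stand's foot now rests on the bench, as far as the arm's own force readings show. I let go of the knob, lifted the gripper clear and handed the job in about 12 s into the 40 s allowed. No verdict came back.

- **Finding contact:** I gripped the wing from above and turned it clockwise, following it down. Contact showed as a jump in turning torque from about 0.12 to 0.49 N m, and the wing stopped sinking. That first pass went roughly 5° too far, so for a moment it lifted the stand's side by just under 1 mm.
- **Setting it:** I backed off about 9.5° and came forward again in steps of about 0.5°. I stopped where the sinking ended and the torque began to rise, after a net turn of about 40.6°. That is an estimated 0 to 1° past first touch, or 0 to 0.15 mm.
- **After release:** the wing stayed where I left it, and the force on the tool was near zero.
- **Stand movement:** comparing side pictures from before and after shows the electrode stand shifted only 0.1–0.2 pixel, well under a millimetre.
- **Ring stand:** the robot never touched it, and the difference picture shows no change there. The image-alignment figure for that area disagreed, giving about 0.5 pixel. I think it is an artefact of the method, but I did not check further.
- **Not confirmed by eye:** the pictures are too coarse to prove contact to a tenth of a millimetre, so that rests on the torque and height readings.

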